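# Slide the drip tray home under the olive draining rack

### The arm

A 6-joint arm with a two-finger parallel gripper is mounted at the origin on the work surface. World frame = base frame: x ahead of the robot, y to its left, z up, the work surface at z = 0. Lengths are in m, angles in degrees, forces in N, time in s.
With the tool pointing down it reaches from about 0.375 to 0.9 m from the base axis. Payload 3.1 kg.
Tool frame: the origin (TCP) lies at the very end of the fingers, on their centre line; the grasp point (between the pads) lies behind it (bot.grip_depth is the z of the grasp point in the tool frame, in m); z points along the fingers, y is the direction in which the jaws open and shut (so a half turn about z gives the same grasp; the last joint's range is limited). The gripper opens to 87 mm and grips with 3 to 60 N. Pads are 19 mm wide; open, the fingers measure 117 mm over their backs; the gripper's body (75 mm by 190 mm) begins 51 mm behind the grasp point.
Start: joints at [-75.602, 30.224, 82.088, -0, 67.689, -10.227], TCP at [0.26, -0.568, 0.223] pointing down, gripper open.
Joint ranges: [-176.69, 176.69], [-43.24, 126.21], [12.49, 139.97], [-82, 262], [0, 151.66], [-163.58, 163.58]. Speed limits (degrees/s): [159.86, 159.86, 180, 180, 180, 180].

### API

Orientations are given as a 3x3 rotation matrix whose columns are the frame's x, y, z axes.
In Python, from rig import bot, vision gives the robot as it stands. The module is installed in compiled form; this text tells all that it offers.
- The arm moves only by the shell command python3 -m jog 'ROWS'. ROWS is JSON, a list of rows, each a list of 3 entries, a list of its own where there are three numbers: the shift along the tool's x, y, z in mm, then the turn, a rotation vector about the tool's x, y, z in degrees, then the closure, from 0 (fully open) to 1 (shut). In form: [[[dx, dy, dz], [wx, wy, wz], fingers], ...]. A call has 1 to 12 rows; each row is the pose to reach, as a shift and turn from the pose commanded when the call began, along the tool's axes at that moment; what a row does not reach only later rows make up. A row lasts 1/12 s, in which the tool goes at most 41.7 mm and 7.16 degrees, less where a joint would pass 70% of its speed; a pose out of reach is approached as far as the arm can. A call with a gripper value outside its range is refused whole. The fingers move at their own pace and stop on an object; the grip force is fixed at half the most. Time passes only in rows, so rows that repeat a pose let the fingers close. It gives the time, the measured TCP pose, the force and the opening at its end, in the units of the state.
- bot.read_state(): the state, without advancing time (a new reading comes with each control period).
- vision.capture(name): name is "side" or "top"; returns the picture (480x640x3 uint8, red, green, blue); there is no depth.
- vision.camera_info(name): a dict with "intrinsics" (3x3 intrinsics, pixels), "camera_from_world" (4x4, takes a point from world to camera coordinates). Camera axes: x right, y up, looking along -z (the intrinsics and any distortion apply to the point x, -y, -z); pixel columns grow to the right and rows downward; lengths in m; the calibration is good to about 2 mm. A picture is of the moment at which its call begins. camera_info takes no time and is no camera call.
- bot.hand_in(): hands the job in, once; it reports no verdict.
The state is a dict: "time_s": time; "joint_positions": joint angles; "qvel": joint speeds; "tau": joint torques, N m; "position": TCP position; "tcp_rot": TCP orientation; "force": force on the tool from outside, world axes, zero at the start; "moment": the same for the moment, N m; "opening": opening from 0.0 (shut) to 1.0 (fully open).
Only numpy, scipy, OpenCV 4.12 (cv2) and the standard library are available. Lean on these libraries where they do the work, as an engineer would, in place of code of your own. Each camera call takes 0.05 s, during which the arm holds its last target. There are 200 camera calls.

### The job

The rinsed drip tray lies on the counter in front of the olive draining rack. Push it with your fingertips, flat on the counter, in through the open front of the rack and under its low bars until it is fully home against the stop bar at the back, sitting square. Do not pick the tray up or tip it, leave the colander of olives and the other goods where they stand, and take your hand away at the end.

Things in the scene. Friction and masses are not known exactly. Their poses are not given: they have to be found in the camera images.
- tray: The drip tray: plain stainless steel open tray, loose, 200 mm long (its x) by 160 mm wide (its y), 20 mm high, 4 mm walls, rounded corners, about 0.5 kg. Origin at the centre of its underside. At the start its +x end is the one nearest the rack and goes in first; it lies up to 13 degrees from square with the rack and up to 90 mm to one side of the rack's middle line.
- rack: The draining rack: a low stainless steel bridge of round bars on four legs, fixed to the counter, 200 mm deep (its x), 200 mm wide (its y), 38 mm high. Origin on the counter at the centre of its footprint; its open front faces its own -x. The lane under it is 180 mm wide (y -90 to +90 mm), between the legs and low side guides.
- rack_mouth (a point): Middle of the rack's open front, on the counter: rack x = -100 mm (outer face of the front legs and front bar), y = 0, axes as the rack's. The bars' underside is 26 mm above the counter here and all the way back: 6 mm of headroom over the tray.
- rack_stop (a point): Middle of the front face of the stop bar across the back of the lane (5 to 15 mm above the counter): rack x = +85 mm, y = 0. With the tray home its +x end touches this bar, its origin is 100 mm in front of it (rack x = -15 mm) and its other end stands 15 mm out beyond the rack's front.
- colander: Steel colander heaped with olives, loose, draining on top of the rack at its back half: 152 mm across the rim, 76 mm high plus a 30 mm heap. Its origin is at the centre of its underside, 38 mm above the counter, about 30 mm behind the rack's centre. About 1 kg. To be left alone.
- jar_lemon: Bystander: squat jar of lemons, 72 mm across, 105 mm high, standing close beside the rack, on either side; origin under its centre.
- jar_pepper: Bystander: slimmer jar of red peppers, 64 mm across, 120 mm high, standing close beside the rack, on its other side; origin under its centre.
- jar_olive: Bystander: jar of green olives, 76 mm across, 100 mm high, on the right of the counter; origin under its centre.
- oil_bottle: Bystander: green glass oil bottle, 64 mm across, 220 mm high, on the left of the counter, in front of the scale; origin under its centre.
- tin: Bystander: round tin, 84 mm across, 45 mm high, on the right of the counter; origin under its centre.
- spoon: Bystander: serving spoon 240 mm long lying on the right of the counter; origin under its middle, lying along its x.
Not all that is in view belongs to the job. What is shaped like the tray but red is not meant.

How it is judged (in metres and radians):
On the way, in this order (a step that is already met when the one before it is completed fails the run):
1. the tray's leading end has passed in under the rack's front bar, flat on the counter (x of tray in the frame of rack between -0.165 and -0.03 m and y of tray in the frame of rack between -0.025 and 0.025 m and angle between tray's own z axis and vertical below 0.06 rad and height (world z) of tray below 0.005 m), for 0.05 s.
2. the tray is home against the stop bar (x of tray in the frame of rack above -0.021 m), for 0.1 s.
At the end, for the whole second after the job is handed in: The tray rests flat on the counter under the rack, within 6 mm of fully home against the stop bar, between the side guides and square with the rack within 3.4 degrees (0.06 rad) (x of tray in the frame of rack between -0.021 and -0.009 m and y of tray in the frame of rack between -0.015 and 0.015 m and angle between the x axis of tray and the x axis of rack, either way round below 0.06 rad and angle between tray's own z axis and vertical below 0.03 rad and height (world z) of tray between -0.004 and 0.004 m and linear speed of tray below 0.01 m/s); the robot touches nothing.
It fails at once if the tray is lifted more than 8 mm off the counter (height (world z) of tray above 0.008 m).
It fails at once if the tray is tipped by more than 5 degrees (angle between tray's own z axis and vertical above 0.087 rad).
It fails at once if the colander is moved by more than 20 mm or tipped (distance of colander from where it was at the start of the episode above 0.02 m or angle between colander's own z axis and vertical above 0.3 rad).
It fails at once if a jar beside the rack is moved by more than 20 mm or tipped (distance of any of jar_lemon, jar_pepper from where it was at the start of the episode above 0.02 m or angle between any of jar_lemon, jar_pepper's own z axis and vertical above 0.3 rad).
It fails at once if any other goods on the counter (olive jar, oil bottle, tin, spoon) are moved by more than 20 mm or tipped (distance of any of jar_olive, oil_bottle, tin, spoon from where it was at the start of the episode above 0.02 m or angle between any of jar_olive, oil_bottle, tin's own z axis and vertical above 0.3 rad).
It also fails if it takes over 51 s, if anything falls off the work surface, if the arm or the gripper's body presses on something with over 40 N, if the wrist force passes 120 N, or if a joint passes its speed limit or range.

## Working session

There is one attempt and no reset: what is moved stays moved. The work goes in short steps, Python scripts to look and compute and a shell command to move; the robot and the scene stay as the last step left them, time stands still between calls to the robot, and variables do not carry over. Pictures are saved under pics/ and viewed, about 8 in all and at most 12, crops included, and the job is handed in when it is done.

```bash
mkdir -p pics; python3 - <<'E'
from rig import bot, vision
import cv2
for n in("top","side"):
    cv2.imwrite(f"pics/{n}0.png",vision.capture(n)[:,:,::-1]); i=vision.camera_info(n); print(n,i["intrinsics"],i["camera_from_world"],[k for k in i])
s=bot.read_state();print(s["time_s"],s["position"],s["tcp_rot"],s["force"],bot.grip_depth)
E
```

```text
top [[603.72181128   0.         331.56669887]
 [  0.         603.72181128 242.81319271]
 [  0.           0.           1.        ]] [[ 0.02391988 -0.99966499 -0.00988625 -0.04508286]
 [ 0.99473272  0.02281358  0.09993174 -0.49305971]
 [-0.09967272 -0.01222453  0.99494518 -1.48691561]
 [ 0.          0.          0.          1.        ]] ['intrinsics', 'camera_from_world']
side [[573.65814696   0.         316.81436007]
 [  0.         573.65814696 234.39425809]
 [  0.           0.           1.        ]] [[-0.9235594  -0.38344521  0.0027942   0.44150614]
 [ 0.26339791 -0.62908619  0.73134951 -0.2089848 ]
 [-0.27867467  0.6761807   0.68199713 -1.32549119]
 [ 0.          0.          0.          1.        ]] ['intrinsics', 'camera_from_world']
0.1 [ 0.26026553 -0.56749852  0.22168559] [[ 9.09060489e-01  4.16663860e-01 -5.04350672e-04]
 [ 4.16664038e-01 -9.09058599e-01  1.88239919e-03]
 [ 3.25843398e-04 -1.92135952e-03 -9.99998101e-01]] [-0.09280981  0.11189838  0.2785126 ] -0.0187
```

View pics/top0.png

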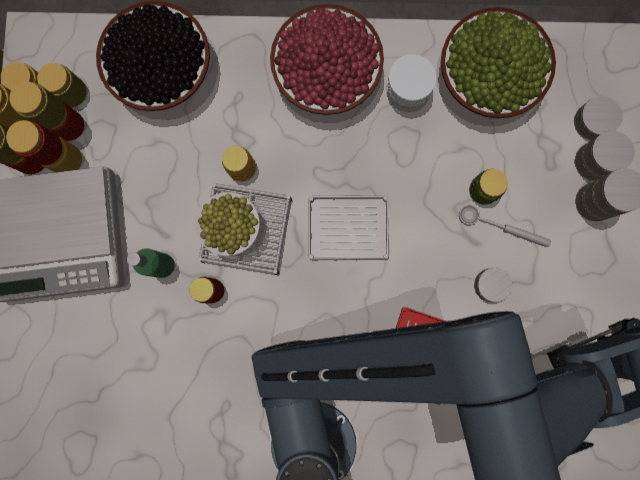

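View pics/side0.png

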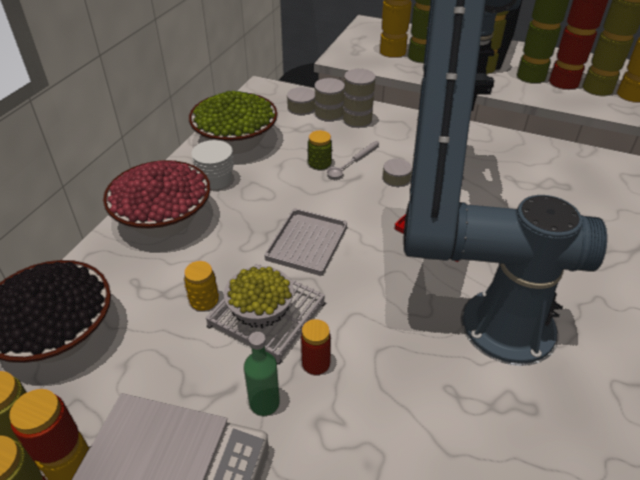

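The top view shows the tray at about (349,229) and the rack at about (245,229), its front facing image right (world -y). The jars are at (237,160) and (207,290), and the spoon and tin are well to the right. I'll crop the lane enlarged to get the corners.

```bash
python3 - <<'E'
import cv2
a=cv2.imread("pics/top0.png")[165:295,190:400]
cv2.imwrite("pics/crop0.png",cv2.resize(a,None,fx=3.8,fy=3.8,interpolation=cv2.INTER_CUBIC))
E
```

```text
(no output)
```

View pics/crop0.png

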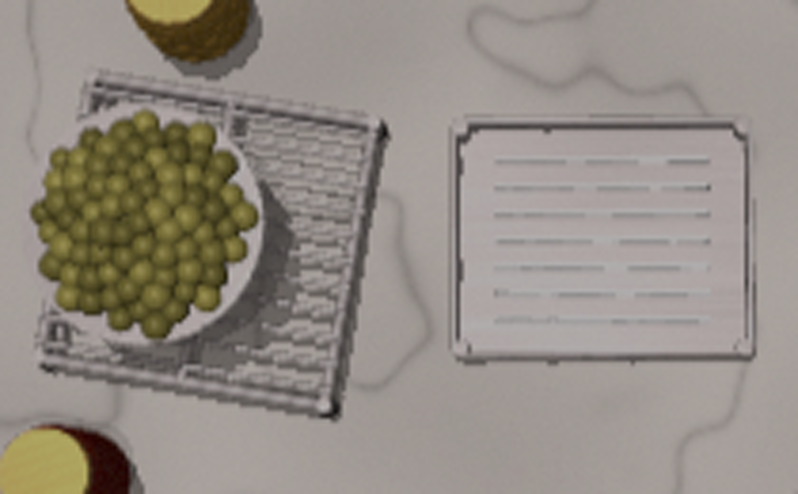

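Crop corners: the rack top is roughly (93,78), (384,125), (335,410), (45,362), and the tray rim (452,120), (748,118), (753,358), (455,359). The rack is turned about 9° relative to the tray. I'll cast these onto z=38 and z=20 mm.

```bash
cat > h.py <<'E'
import numpy as np
from rig import bot, vision
def ray(n,uv,z):
    i=vision.camera_info(n);K=i["intrinsics"];T=i["camera_from_world"];R=T[:3,:3];t=T[:3,3]
    out=[]
    for u,v in np.atleast_2d(uv):
        d=np.array([(u-K[0,2])/K[0,0],-(v-K[1,2])/K[1,1],-1.]);d=R.T@d;o=-R.T@t
        out.append((o+d*(z-o[2])/d[2])[:2])
    return np.array(out)
def quad(c): # back-left.. order: A=+x/-side... c: [back a, front a, front b, back b]; x axis = from front to back
    m=c.mean(0); x=(c[0]+c[3]-c[1]-c[2]); y=(c[0]+c[1]-c[2]-c[3])
    return m*1000,np.linalg.norm(x)*500,np.linalg.norm(y)*500,np.degrees(np.arctan2(x[1],x[0])),np.degrees(np.arctan2(y[1],y[0]))
E
python3 - <<'E'
from h import *
f=lambda p:(np.array(p)+.5)/3.8-.5+[190,165]
r=ray("top",f([(93,78),(384,125),(335,410),(45,362)]),.036)
t=ray("top",f([(452,120),(748,118),(753,358),(455,359)]),.020)
R=quad(r);T=quad(t);print(R);print(T)
a=np.radians(R[3]);ex=np.array([np.cos(a),np.sin(a)]);ey=np.array([-ex[1],ex[0]])
d=T[0]-R[0];print("tray in rack",d@ex,d@ey,T[3]-R[3]);print(r,t)
E
```

```text
(array([523.70518432, 180.55582747]), np.float64(193.96036892359973), np.float64(190.29655599471184), np.float64(81.98350829502634), np.float64(-7.4571286847641955))
(array([534.61944275, -73.94069904]), np.float64(196.6584854034926), np.float64(159.84384829942508), np.float64(91.59168799080258), np.float64(2.1631896958680366))
tray in rack -250.48749648641882 -46.29921326275421 9.608179695776244
[[0.63164566 0.26496703]
 [0.60445178 0.07144712]
 [0.41590924 0.09759955]
 [0.44281406 0.28820961]] [[ 0.61162835  0.027552  ]
 [ 0.61734047 -0.16939996]
 [ 0.45736092 -0.17506404]
 [ 0.45214803  0.02114921]]
```

Tray in the rack frame: x about -250, y about -46 mm, yaw +9.6°. Both measured sizes come out close to the given ones (tray 197x160, rack 194x190).

Plan:
1. Push the far long side with both open fingertips, shifting about 46 mm and turning -9.6°.
2. Push squarely from the rear.

First I approach high, beyond the far side.

```bash
cat >> h.py <<'E'
def delta(x,y,z,ang):
    "tool shift (mm) and wz (deg) to reach world mm pose with tool x at ang deg"
    s=bot.read_state();R=s["tcp_rot"];p=np.array(s["position"])*1000
    d=R.T@(np.array([x,y,z])-p);cur=np.degrees(np.arctan2(R[1,0],R[0,0]))
    print("t",s["time_s"],"pos",p.round(1),"ang",cur.round(2),"tiltz",R[:,2].round(4),"F",np.round(s["force"],1));print("shift",d.round(1),"wz",round(cur-ang,2))
E
python3 -m jog '[[[424,-216,0],[0,0,20],0],[[424,-216,0],[0,0,20],0],[[424,-216,0],[0,0,20],0],[[424,-216,0],[0,0,20],0],[[424,-216,0],[0,0,20],0],[[424,-216,0],[0,0,20],0],[[424,-216,0],[0,0,20],0],[[424,-216,0],[0,0,20],0],[[424,-216,0],[0,0,20],0],[[424,-216,0],[0,0,20],0],[[424,-216,0],[0,0,20],0],[[424,-216,0],[0,0,20],0]]'
python3 -c "
from h import *
delta(655,-70,222,1.8)"
```

```text
time_s: 1.1
position: [0.5581, -0.1906, 0.2222]
tcp_rot: [[0.996, 0.084, 0.001], [0.084, -0.996, 0.002], [0.001, -0.002, -1.0]]
force: [-0.1, -0.7, 0.8]
opening: 1.003
t 1.1 pos [ 558.1 -190.6  222.2] ang 4.83 tiltz [ 7.e-04  2.e-03 -1.e+00] F [-0.1 -0.7  0.8]
shift [ 106.7 -112.     0.5] wz 3.03
```

```bash
python3 -m jog '[[[36,-37,0],[0,0,1],0],[[71,-75,0],[0,0,2],0],[[106.7,-112,0],[0,0,3],0],[[106.7,-112,35],[0,0,3],0],[[106.7,-112,70],[0,0,3],0],[[106.7,-112,105],[0,0,3],0],[[106.7,-112,140],[0,0,3],0],[[106.7,-112,165],[0,0,3],0],[[106.7,-112,185],[0,0,3],0],[[106.7,-112,200],[0,0,3],0],[[106.7,-112,210],[0,0,3],0],[[106.7,-112,213],[0,0,3],0]]'
python3 -c "
from h import *
import cv2
delta(655,-70,8,1.8)
cv2.imwrite('pics/t1.png',cv2.resize(vision.capture('side')[:,:,::-1][180:380,180:440],None,fx=3,fy=3))"
```

```text
time_s: 2.1
position: [0.6516, -0.0744, 0.0071]
tcp_rot: [[1.0, 0.028, -0.004], [0.028, -1.0, 0.001], [-0.004, -0.001, -1.0]]
force: [0.0, 0.6, -0.2]
opening: 0.999
t 2.1 pos [651.6 -74.4   7.1] ang 1.62 tiltz [-0.0041  0.0012 -1.    ] F [ 0.   0.6 -0.2]
shift [ 3.5 -4.3 -0.9] wz -0.18
```

View pics/t1.png

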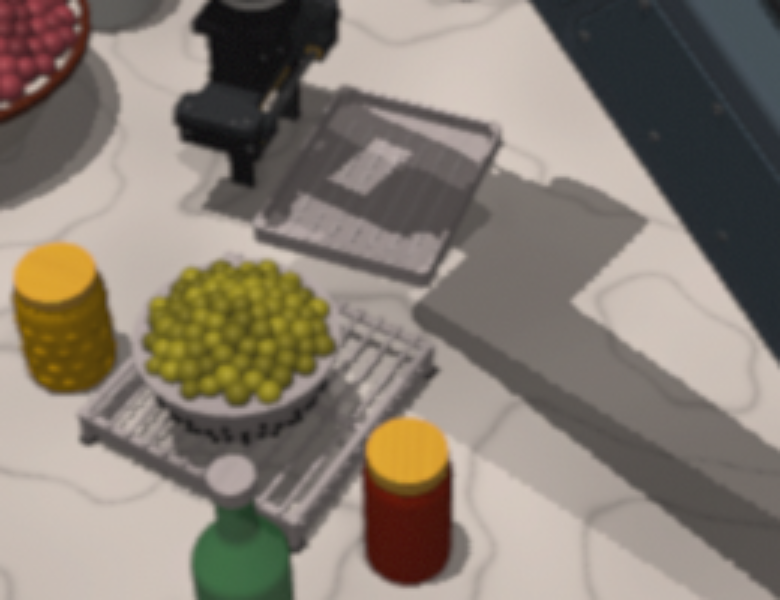

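The fingers are down beyond the far long side and clear of the tray. Now a slow approach to contact.

```bash
python3 -m jog '[[[-5,0,0],[0,0,0],0],[[-10,0,0],[0,0,0],0],[[-15,0,0],[0,0,0],0],[[-19,0,0],[0,0,0],0],[[-22,0,0],[0,0,0],0],[[-25,0,0],[0,0,0],0],[[-28,0,0],[0,0,0],0],[[-31,0,0],[0,0,0],0],[[-33,0,0],[0,0,0],0]]'
python3 -c "
from h import *
delta(655,-70,8,1.8)"
```

```text
time_s: 2.9
position: [0.6219, -0.0763, 0.0104]
tcp_rot: [[1.0, 0.028, 0.004], [0.028, -1.0, -0.001], [0.004, 0.001, -1.0]]
force: [4.2, -0.7, 1.3]
opening: 0.998
t 2.9 pos [621.9 -76.3  10.4] ang 1.61 tiltz [ 0.0043 -0.001  -1.    ] F [ 4.2 -0.7  1.3]
shift [33.2 -5.3  2.5] wz -0.19
```

Contact at x about 622 with 4 N, as expected. Next push sideways 43 mm with the turn.

```bash
python3 -m jog '[[[-4,0.2,0],[0,0,0.8],0],[[-8,0.4,0],[0,0,1.7],0],[[-12,0.6,0],[0,0,2.6],0],[[-16,0.8,0],[0,0,3.5],0],[[-20,1,0],[0,0,4.4],0],[[-24,1.2,0],[0,0,5.3],0],[[-28,1.4,0],[0,0,6.2],0],[[-32,1.6,0],[0,0,7.1],0],[[-35,1.8,0],[0,0,8],0],[[-38,2,0],[0,0,8.8],0],[[-41,2.2,0],[0,0,9.6],0],[[-41,2.2,0],[0,0,9.6],0]]'
python3 -c "
from h import *
delta(578.4,-79.7,8,-8)"
```

```text
time_s: 3.9
position: [0.5796, -0.0799, 0.0101]
tcp_rot: [[0.99, -0.14, 0.002], [-0.14, -0.99, -0.001], [0.002, 0.001, -1.0]]
force: [3.7, -3.1, 3.4]
opening: 1.001
t 3.9 pos [579.6 -79.9  10.1] ang -8.04 tiltz [ 0.0016 -0.0011 -1.    ] F [ 3.7 -3.1  3.4]
shift [-1.2 -0.   2.1] wz -0.04
```

```bash
python3 -m jog '[[[25,0,0],[0,0,0],0],[[40,0,0],[0,0,0],0],[[40,0,-35],[0,0,0],0],[[40,0,-70],[0,0,-7],0],[[40,0,-105],[0,0,-14],0],[[40,0,-130],[0,0,-21],0],[[20,30,-130],[0,0,-28],0],[[0,60,-130],[0,0,-35],0],[[-22,90,-130],[0,0,-42],0],[[-45,115,-130],[0,0,-49],0],[[-68,130,-130],[0,0,-56],0],[[-90,145,-130],[0,0,-63],0]]'
python3 -m jog '[[[0,0,0],[0,0,-7],0],[[0,0,0],[0,0,-14],0],[[0,0,0],[0,0,-21],0],[[0,0,0],[0,0,-27],0]]'
python3 - <<'E'
from h import *
import cv2
delta(470,-211,8,82)
cv2.imwrite('pics/t2.png',cv2.resize(vision.capture('top')[:,:,::-1][165:300,190:400],None,fx=3.8,fy=3.8,interpolation=cv2.INTER_CUBIC))
E
```

```text
time_s: 4.9
position: [0.4653, -0.2088, 0.1382]
tcp_rot: [[0.569, 0.822, -0.007], [0.822, -0.569, 0.005], [0.0, -0.009, -1.0]]
force: [-0.5, -0.2, 0.4]
opening: 0.997
time_s: 5.23
position: [0.4665, -0.2081, 0.1382]
tcp_rot: [[0.135, 0.991, -0.007], [0.991, -0.134, 0.005], [0.004, -0.008, -1.0]]
force: [-1.1, -0.0, 1.3]
opening: 1.001
t 5.2333 pos [ 466.5 -208.1  138.2] ang 82.27 tiltz [-0.0072  0.0054 -1.    ] F [-1.1 -0.   1.3]
shift [ -2.9   4.8 130.2] wz 0.27
```

View pics/t2.png

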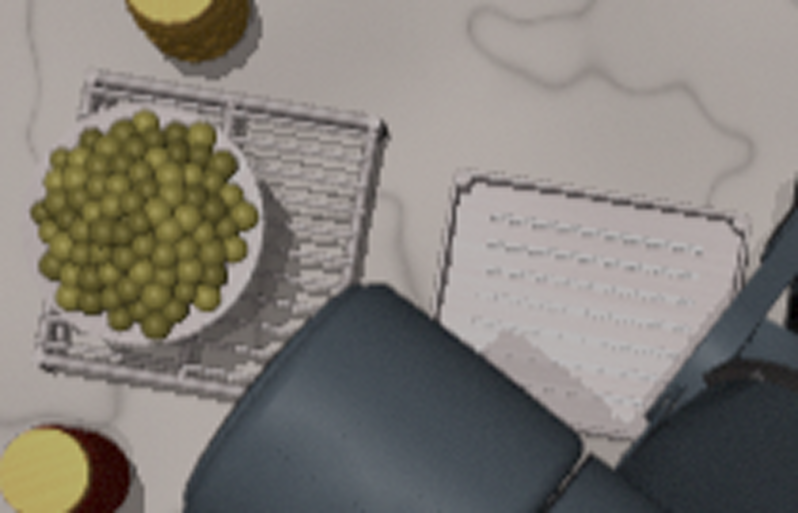

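The tray is now nearly parallel to the rack: its upper corners are at about (455,172) and (750,219), against the rack's upper edge (93,78)-(384,125). Now the numbers.

```bash
python3 - <<'E'
from h import *
f=lambda p:(np.array(p)+.5)/3.8-.5+[190,165]
r=ray("top",f([(93,78),(384,125),(335,410),(45,362)]),.036);R=quad(r)
a=np.radians((R[3]+R[4]+90)/2);ex=np.array([np.cos(a),np.sin(a)]);ey=np.array([-ex[1],ex[0]])
t=ray("top",f([(455,172),(750,219)]),.020)*1000
d=t[0]-t[1];at=np.arctan2(d[1],d[0]);u=np.array([np.cos(at),np.sin(at)]);n=np.array([-u[1],u[0]])
c=t.mean(0)+80*n
e=c-R[0];print("rack",R[0],np.degrees(a),"len",np.linalg.norm(d),"tray c",c,np.degrees(at),"in rack",e@ex,e@ey)
print("pre", R[0]-395*ex, "mouth-end tool", R[0]-(15+100+9.5)*ex)
delta(*(R[0]-395*ex),8,np.degrees(a))
E
```

```text
rack [523.70518432 180.55582747] 82.26318980513108 len 198.17464818666252 tray c [483.89075722 -62.64097168] 82.14731263021582 in rack -246.34288851361035 6.712153108682408
pre [ 470.52916889 -210.84845378] mouth-end tool [506.94464275  57.18916161]
t 5.2833 pos [ 466.6 -208.1  138.2] ang 82.46 tiltz [-0.0072  0.0052 -1.    ] F [ 0.4 -0.5  0.2]
shift [ -2.8   5.2 130.2] wz 0.2
```

Tray: x -246, y +6.7 mm, yaw -0.1° in the rack frame, and the tool is at y about +5, so it is centred behind the tray. Descend, touch, then push with a slight sideways drift.

```bash
python3 -m jog '[[[-3,0,35],[0,0,0.2],0],[[-3,0,70],[0,0,0.2],0],[[-3,0,100],[0,0,0.2],0],[[-3,0,118],[0,0,0.2],0],[[-3,0,128],[0,0,0.2],0],[[-3,0,129],[0,0,0.2],0],[[5,0,129],[0,0,0.2],0],[[12,0,129],[0,0,0.2],0],[[18,0,129],[0,0,0.2],0],[[24,0,129],[0,0,0.2],0],[[29,0,129],[0,0,0.2],0],[[34,0,129],[0,0,0.2],0]]'
python3 -c "
from h import *
delta(506.9,57.2,8,82.26)"
```

```text
time_s: 6.28
position: [0.4752, -0.1759, 0.0113]
tcp_rot: [[0.142, 0.99, 0.001], [0.99, -0.142, -0.001], [-0.001, 0.001, -1.0]]
force: [-0.0, -0.1, -0.3]
opening: 1.0
t 6.2833 pos [ 475.2 -175.9   11.3] ang 81.85 tiltz [ 1.e-03 -7.e-04 -1.e+00] F [-0.  -0.1 -0.3]
shift [235.3  -1.7   3.2] wz -0.41
```

```bash
python3 -m jog '[[[4,0,1],[0,0,-0.2],0],[[9,0,2],[0,0,-0.4],0],[[16,0.5,2],[0,0,-0.4],0],[[24,1,2],[0,0,-0.4],0],[[32,1.5,2],[0,0,-0.4],0],[[40,2,2],[0,0,-0.4],0],[[48,2.5,2],[0,0,-0.4],0],[[56,3,2],[0,0,-0.4],0],[[64,3.5,2],[0,0,-0.4],0],[[71,4,2],[0,0,-0.4],0],[[77,4.5,2],[0,0,-0.4],0],[[82,5,2],[0,0,-0.4],0]]'
python3 - <<'E'
from h import *
import cv2
delta(506.9,57.2,8,82.26)
a=vision.capture('top')[:,:,::-1][165:300,190:400];b=vision.capture('side')[:,:,::-1][190:350,180:440]
cv2.imwrite('pics/t3.png',np.vstack([cv2.resize(a,(560,300*120//100)),cv2.resize(b,(560,230))])[:600])
cv2.imwrite('pics/t3t.png',cv2.resize(a,None,fx=3.8,fy=3.8,interpolation=cv2.INTER_CUBIC))
E
```

```text
time_s: 7.28
position: [0.4927, -0.0973, 0.0092]
tcp_rot: [[0.134, 0.991, 0.003], [0.991, -0.134, -0.003], [-0.002, 0.003, -1.0]]
force: [-1.2, -6.3, 4.3]
opening: 1.004
t 7.2833 pos [492.7 -97.3   9.2] ang 82.32 tiltz [ 0.0028 -0.0027 -1.    ] F [-1.2 -6.3  4.3]
shift [155.   -6.6   0.8] wz 0.06
```

View pics/t3.png

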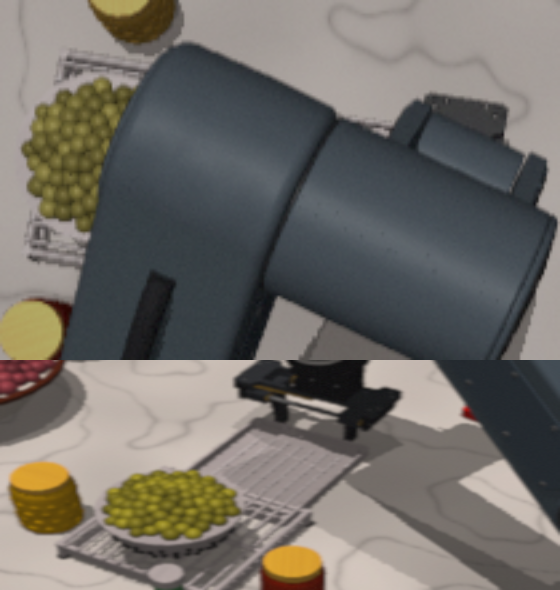

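The tray's front is entering under the front bar (side view), centred and square, with about 6.5 N push force. Continue straight.

```bash
python3 -m jog '[[[7,0,0],[0,0,0],0],[[14,0,0],[0,0,0],0],[[21,0,0],[0,0,0],0],[[28,0,0],[0,0,0],0],[[35,0,0],[0,0,0],0],[[42,0,0],[0,0,0],0],[[49,0,0],[0,0,0],0],[[56,0,0],[0,0,0],0],[[63,0,0],[0,0,0],0],[[70,0,0],[0,0,0],0],[[77,0,0],[0,0,0],0],[[84,0,0],[0,0,0],0]]'
python3 - <<'E'
from h import *
import cv2
delta(506.9,57.2,8,82.26)
b=vision.capture('side')[:,:,::-1][190:370,190:410]
cv2.imwrite('pics/t4.png',cv2.resize(b,None,fx=3.3,fy=3.3,interpolation=cv2.INTER_CUBIC))
E
```

```text
time_s: 8.38
position: [0.5035, -0.0138, 0.0089]
tcp_rot: [[0.135, 0.991, 0.002], [0.991, -0.135, -0.001], [-0.001, 0.002, -1.0]]
force: [-0.6, -5.9, 3.8]
opening: 1.003
t 8.3833 pos [503.5 -13.8   8.9] ang 82.24 tiltz [ 0.0015 -0.0015 -1.    ] F [-0.6 -5.9  3.8]
shift [70.8 -6.2  0.8] wz -0.02
```

View pics/t4.png

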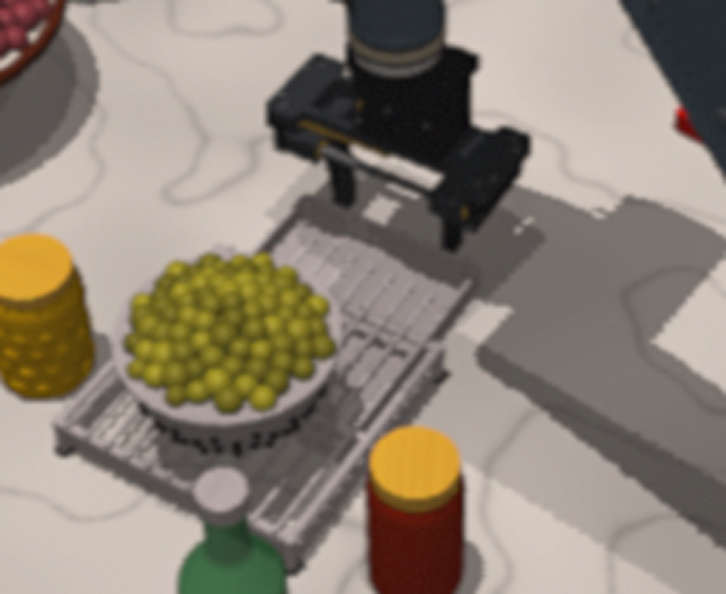

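The tray is well under the bars and centred between the guides, with about 70 mm to go. Push 60 mm, then creep.

```bash
python3 -m jog '[[[7,0,0],[0,0,0],0],[[14,0,0],[0,0,0],0],[[21,0,0],[0,0,0],0],[[28,0,0],[0,0,0],0],[[34,0,0],[0,0,0],0],[[40,0,0],[0,0,0],0],[[45,0,0],[0,0,0],0],[[50,0,0],[0,0,0],0],[[54,0,0],[0,0,0],0],[[57,0,0],[0,0,0],0],[[59,0,0],[0,0,0],0],[[61,0,0],[0,0,0],0]]'
python3 -c "
from h import *
delta(506.9,57.2,8,82.26)"
python3 -m jog '[[[1.5,0,0],[0,0,0],0],[[3,0,0],[0,0,0],0],[[4.5,0,0],[0,0,0],0]]'
```

```text
time_s: 9.43
position: [0.511, 0.0467, 0.0088]
tcp_rot: [[0.135, 0.991, -0.0], [0.991, -0.135, -0.001], [-0.001, 0.0, -1.0]]
force: [-0.6, -5.4, 4.3]
opening: 0.999
t 9.4333 pos [511.   46.7   8.8] ang 82.26 tiltz [-0.    -0.001 -1.   ] F [-0.6 -5.4  4.3]
shift [ 9.9 -5.5  0.7] wz -0.0
time_s: 9.68
position: [0.5116, 0.051, 0.0088]
tcp_rot: [[0.135, 0.991, -0.0], [0.991, -0.135, -0.001], [-0.001, -0.0, -1.0]]
force: [-0.7, -6.3, 4.1]
opening: 1.001
```

```bash
python3 -m jog '[[[1.5,0,0],[0,0,0],0],[[3,0,0],[0,0,0],0],[[4,0,0],[0,0,0],0]]'|grep -E 'posi|force'
python3 -m jog '[[[1.2,0,0],[0,0,0],0],[[2.4,0,0],[0,0,0],0]]'|grep -E 'posi|force'
python3 -m jog '[[[1.2,0,0],[0,0,0],0],[[2.4,0,0],[0,0,0],0]]'|grep -E 'posi|force'
```

```text
position: [0.5121, 0.055, 0.0088]
force: [-0.5, -5.2, 5.3]
position: [0.5124, 0.0573, 0.0088]
force: [-0.8, -6.1, 3.9]
position: [0.5127, 0.0596, 0.0087]
force: [-0.8, -5.0, 3.8]
```

```bash
python3 -m jog '[[[1.2,0,0],[0,0,0],0],[[2.4,0,0],[0,0,0],0]]'|grep -E 'posi|force'
python3 -m jog '[[[1,0,0],[0,0,0],0],[[2,0,0],[0,0,0],0]]'|grep -E 'posi|force'
```

```text
position: [0.5129, 0.0619, 0.0087]
force: [-1.0, -10.9, 4.3]
position: [0.5129, 0.0621, 0.0088]
force: [-3.4, -19.6, 5.3]
```

The tray has reached the stop: travel stalled at y=62 mm while the force rose from 5 to 20 N. Next I retreat, lift and look.

```bash
python3 -m jog '[[[0,0,0],[0,0,0],0],[[-5,0,0],[0,0,0],0],[[-20,0,0],[0,0,0],0],[[-50,0,0],[0,0,0],0],[[-60,0,-35],[0,0,0],0],[[-90,0,-70],[0,0,0],0],[[-125,0,-90],[0,0,0],0],[[-160,0,-110],[0,0,0],0],[[-195,0,-130],[0,0,0],0],[[-230,0,-140],[0,0,0],0],[[-265,0,-150],[0,0,0],0],[[-300,0,-150],[0,0,0],0]]'
python3 - <<'E'
from h import *
import cv2
delta(506.9,57.2,8,82.26)
cv2.imwrite('pics/t5.png',cv2.resize(vision.capture('top')[:,:,::-1][165:300,190:400],None,fx=3.8,fy=3.8,interpolation=cv2.INTER_CUBIC))
E
```

```text
time_s: 11.6
position: [0.4729, -0.234, 0.1604]
tcp_rot: [[0.136, 0.991, 0.003], [0.991, -0.136, -0.001], [-0.001, 0.003, -1.0]]
force: [0.6, -0.3, -0.3]
opening: 0.997
t 11.6 pos [ 472.9 -234.   160.4] ang 82.2 tiltz [ 0.0027 -0.001  -1.    ] F [ 0.6 -0.3 -0.3]
shift [293.2  -6.3 152.2] wz -0.06
```

View pics/t5.png

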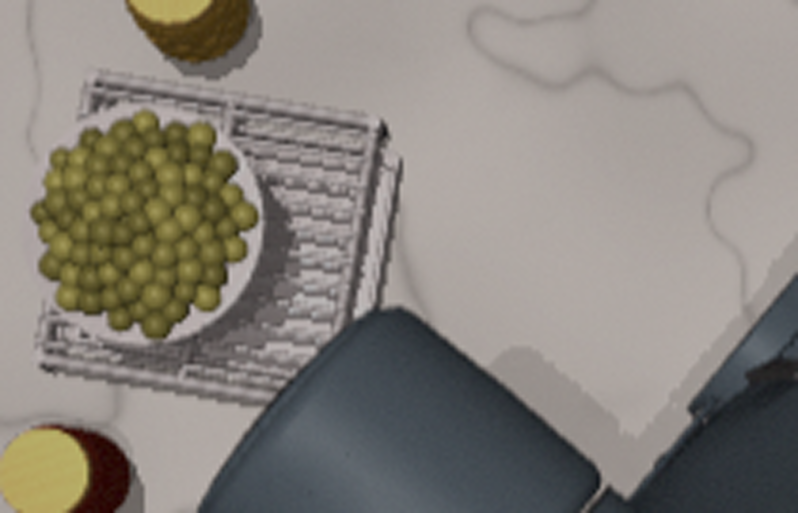

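The tray's rear edge stands just out of the front, roughly parallel to the front bar. I'll swing the arm aside for an unobstructed check.

```bash
python3 -m jog '[[[-30,-17,-30],[0,0,0],0],[[-60,-34,-60],[0,0,0],0],[[-90,-51,-60],[0,0,0],0],[[-120,-68,-60],[0,0,0],0],[[-150,-85,-60],[0,0,0],0],[[-180,-102,-60],[0,0,0],0],[[-210,-119,-60],[0,0,0],0],[[-240,-136,-60],[0,0,0],0],[[-270,-153,-60],[0,0,0],0],[[-300,-170,-60],[0,0,0],0],[[-300,-170,-60],[0,0,0],0]]' | head -2
python3 - <<'E'
from h import *
import cv2
a=vision.capture('top')[:,:,::-1];cv2.imwrite('pics/t6full.png',a)
cv2.imwrite('pics/t6.png',cv2.resize(a[170:290,190:310],None,fx=5,fy=5,interpolation=cv2.INTER_CUBIC))
E
```

```text
time_s: 12.57
position: [0.2604, -0.5116, 0.218]
```

View pics/t6.png

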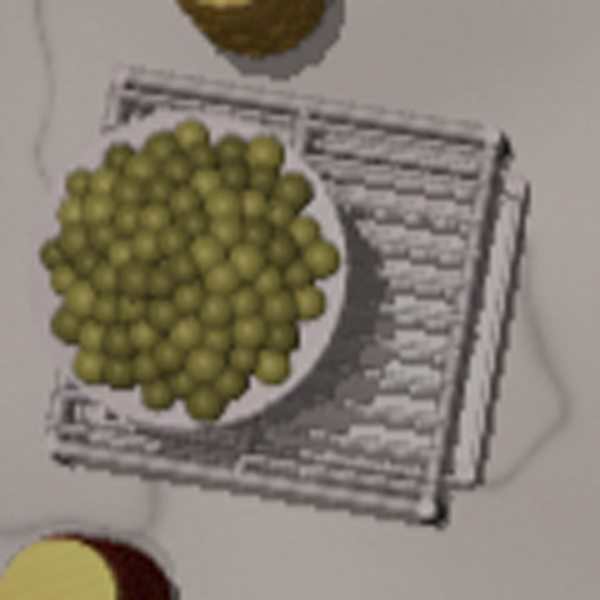

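The rear edge runs from about (529,180) to (481,488), and the rack front corners are about (505,142) and (441,520). Now to check squareness, y and x.

```bash
python3 - <<'E'
from h import *
f=lambda p:(np.array(p)+.5)/5-.5+[190,170]
k=ray("top",f([(505,142),(441,520)]),.036)*1000
bk=ray("top",f([(118,82),(55,456)]),.036)*1000
t=ray("top",f([(529,180),(481,488)]),.020)*1000
ang=lambda p:np.degrees(np.arctan2(*(p[0]-p[1])[::-1]))
print("front bar",k,np.linalg.norm(k[0]-k[1]),ang(k),"back",ang(bk),"sides",ang(np.array([bk[0],k[0]])),ang(np.array([bk[1],k[1]])),"tray",t,np.linalg.norm(t[0]-t[1]),ang(t))
a=np.radians(ang(k)+90);ex=np.array([np.cos(a),np.sin(a)]);ey=np.array([-ex[1],ex[0]])
m=t.mean(0)-k.mean(0);print("rear edge beyond bar",m@ex,"y",m@ey)
E
```

```text
front bar [[603.24620208  71.62126418]
 [413.25486043  97.4862926 ]] 191.7438645677348 -7.752469826811659 back -6.978730163370687 sides 82.36716034958052 81.95244435881014 tray [[586.85589339  60.2087685 ]
 [430.48168498  79.58059871]] 157.56954293687363 -7.061893388101302
rear edge beyond bar -14.468691552539607 y -2.391853784494979
```

The tray sticks out 14.5 mm (15 expected at home), sits 2.4 mm off the middle line and is within about 1° of square. The colander and jars haven't moved, and the hand is clear.

```bash
python3 -c "
from rig import bot
print(bot.hand_in())"
```

```text
the job is handed in; nothing more can be done
None
```

The drip tray is home against the stop bar and the job is handed in, at about 12.6 s of the 51 s allowed. No verdict is reported, so success rests on my own checks.

I used the two open fingertips throughout. First I pushed the tray's far long side about 45 mm towards the rack's middle line, turning it about 9.6° until it was square. Then I pushed its rear end straight in under the bars until travel stalled and the force rose from about 5 to 20 N. After that I withdrew the hand and swung it well clear.

**Last checks, from the top camera after withdrawing:**

| Check | Measured | Wanted |
|---|---|---|
| Tray end standing out of the rack front | 14.5 mm | 15 mm |
| Offset from the rack's middle line | about 2.4 mm | within 15 mm |
| Angle to the rack | 0.7° (against the front bar) | within 3.4° |

- **Goods nearby:** the colander and the two jars beside the rack look unmoved. I did not re-check the olive jar, tin, spoon or oil bottle in the last picture.
- **Disagreement:** the tool met the stop about 5 mm further in than I predicted from the first rack measurement. That is consistent with the rough corner picks and calibration error, since the rack measured 194 × 190 mm instead of 200 × 200. The final picture and the force jump both point to the tray being home.

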